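# Drive a stuck dowel out of its bore with a drift rod

## Task

Draw the steel drift rod out of its storage sleeve, lay it on the fixture with its nose just started in the block's bore and its tail on the fork rest, and let go of it. Then take it again farther back and push it through the bore, so that it drives the stuck dowel out of the far side into the catch tray; leave the drift lying in the bore. Touch the dowel only with the drift, and leave the jar, the beaker and the pin vice where they stand.

Things in the scene. Friction and masses are not known exactly. Their poses are not given: they have to be found in the camera images.
- drift_centre (a point): Centre of the drift: a steel rod with round ends, 10 mm diameter, 180 mm long, 110 g, dark grooves near its tail. Its own y axis is the rod's axis: nose 90 mm towards -y, tail 90 mm towards +y; it may be rolled about y. At the start it lies level in the sleeve, about 48 mm above the bench, 76 to 82 mm of its nose end sticking out of the mouth.
- drift_nose (a point): The very end of the drift's nose, which goes into the bore (same axes as drift_centre).
- sleeve_mouth (a point): Centre of the mouth of the fixed storage sleeve, 50 mm above the bench: a grey 34 x 34 x 108 mm square tube with a 14 mm round hole, closed at the back, on a foot 80 mm wide (8 mm thick, reaching 5 mm in front of the mouth). It runs from here along its +y; the drift is drawn out level along -y.
- bore_entry (a point): Centre of the bore's entry, 60 mm above the bench, in an aluminium block 50 wide, 60 long (along y), top at 82 mm (cap on it 90 mm), on a fixed base plate 84 wide, 8 thick. The bore, 14 mm wide with 2 mm chamfer, runs level 60 mm along -y from here. A spring plunger midway presses down (about 12 N) on what lies in it: driving the dowel takes some 4 to 10 N.
- bore_exit (a point): Centre of the bore's far end, 60 mm towards the fixture's -y from bore_entry; the dowel comes out here and drops into the tray.
- fork_rest (a point): Floor of the notch in the fork rest: an upright plate 6 mm thick, 44 mm wide, 112 mm before the bore entry (towards +y). Notch floor 14 mm wide, 53 mm above the bench, level with the bore's lowest line; prongs flare up to 74 mm above the bench. Between fork and block the space is free down to the base plate, for the fingers.
- tray_floor (a point): Centre of the inner floor of the open catch tray under the bore exit, 68 x 70 mm inside, walls 21 mm above its floor, fixed to the fixture's base; floor 11 mm above the bench.
- dowel_centre (a point): Centre of the stuck dowel: a steel pin 11 mm diameter, 28 mm long, its axis along its own y, lying inside the bore near the middle of the block, its near end 13 to 23 mm inside the entry.
- jar_centre (a point): Middle of a small dark jar, 44 mm across, 80 mm tall: a bystander.
- beaker_centre (a point): Middle of a small clear beaker, 46 mm across, 52 mm tall: a bystander.
- pin_vice_centre (a point): Middle of a knurled pin vice lying on the bench, 13 x 105 x 13 mm: a bystander.

How it is judged:
By the outcome, as a careful person would: the job done as asked, in the order asked, and still so for the second after the job is handed in, with the robot touching nothing.
It also fails if it takes over 61 s, if anything falls off the work surface, if the arm or the gripper's body presses on something with over 40 N, if the wrist force passes 120 N, or if a joint passes its speed limit or range.

## Robot

A 7-joint arm with a two-finger parallel gripper is mounted at the origin on a cart in front of the work surface, level with it; the furniture and walls round the work are solid. World frame = base frame: x ahead of the robot, y to its left, z up, the work surface at z = 0. Lengths are in m, angles in rad, forces in N, time in s.
With the tool pointing down it reaches from about 0.4 to 0.85 m from the base axis. Payload 4.5 kg.
Tool frame: the origin (TCP) lies on the centre line of the jaws, within the pads' length; the fingertips stand 11 mm ahead of it and the grasp point (between the pads) lies 8 mm behind it; z points along the fingers, y is the line along which they close (so a half turn about z gives the same grasp; the last joint's range is limited). The gripper opens to 88 mm and grips with 3 to 60 N. Pads are 18 mm wide; open, the fingers measure 123 mm over their backs; the gripper's body (75 mm by 187 mm) begins 45 mm behind the grasp point.
Start: joints at [1.352, 0.689, -0.195, 1.565, 0.157, 0.902, -0.215], TCP at [0.156, -0.605, 0.25] pointing down, gripper open.
Joint ranges: [-3.01, 3.01], [-0.46, 2.08], [-1.47, 1.51], [0.13, 2.56], [-1, 4.14], [0.04, 2.09], [-2.66, 2.66]. Speed limits (rad/s): [2.57, 2.57, 3.14, 3.14, 3.14, 3.14, 3.14].

## Interface

Orientations are given as a unit quaternion [x, y, z, w].
In Python, from plant import * gives the robot as it stands. The module is installed in compiled form; this text tells all that it offers.
- The arm moves only by the tool send_rows, never from a script. Its argument "motion" is a list of rows, each an object of numbers: "x", "y", "z": the shift along the tool's x, y, z in cm; "rx", "ry", "rz": the turn, a rotation vector about the tool's x, y, z in rad; "jaw": the finger opening in cm, from 0 to 8.81. In form: [{"x": .., "y": .., "z": .., "rx": .., "ry": .., "rz": .., "jaw": ..}, ...]. A call has exactly 5 rows; each row shifts and turns the commanded pose from where the row before left it, along the tool's axes as they then stand; what a row does not reach is not made up. A row lasts 1/10 s, in which the tool goes at most 50 mm and 8.59 degrees, less where a joint would pass 70% of its speed; a pose out of reach is approached as far as the arm can. A call is refused whole if a number of a shift passes 5 or a number of a turn 0.15, either way. A call with a gripper value outside its range is refused whole. The fingers move at their own pace and stop on an object; "grip_force" is the grip in N (left out, the last holds). Time passes only in rows, so rows that do not move let the fingers close, or fill a call up. It gives the time, the measured TCP pose, the force, the opening and the grip force at its end, in the units of the state.
- get_state(): the state, without advancing time (a new reading comes with each control period).
- snapshot(name): name is "side" or "top"; returns a dict with "img" (420x560x3 uint8, red, green, blue), "vertical_fov" (degrees; the focal length in pixels is half the picture's height over the tangent of half this angle, whatever the lens; pixels are square), "cx", "cy" (the principal point, pixels), "extrinsics" (4x4, takes a point from camera to world coordinates). Camera axes: x right, y up, looking along -z (the intrinsics and any distortion apply to the point x, -y, -z); pixel columns grow to the right and rows downward; lengths in m; the calibration is good to about 2 mm. A picture is of the moment at which its call begins. There is no depth.
- finish_job(): hands the job in; it is judged then, once.
The state is a dict: "clock": time; "q": joint angles; "qd": joint speeds; "joint_torque": joint torques, N m; "tool_pos": TCP position; "eef_rot": TCP orientation; "contact_force": force on the tool from outside, world axes, zero at the start; "moment": the same for the moment, N m; "opening": opening from 0.0 (shut) to 1.0 (fully open); "finger_force": force on a finger pad.
Only numpy, scipy, OpenCV 4.12 (cv2) and the standard library are available. Lean on these libraries where they do the work, as an engineer would, in place of code of your own. Each camera call takes 0.05 s, during which the arm holds its last target. There are 200 camera calls.

## Working session

There is one attempt and no reset: what is moved stays moved. The work goes in short steps, Python scripts to look and compute and a tool call to move; the robot and the scene stay as the last step left them, time stands still between calls to the robot, and variables do not carry over. Pictures are saved under pics/ and viewed, at most 12 in all, crops included, and the job is handed in when it is done.

Besides the shell and the picture viewer there is one more tool, called after "Emit:" in YAML: its name, and indented under it one key for each argument. send_rows: Moves the arm, as the interface text tells. Its arguments: {"type":"object","properties":{"motion":{"type":"array"},"grip_force":{"type":"number"}},"required":["motion"]}

```bash
mkdir -p pics; ls; python3 - <<'E'
from plant import *
import cv2
s=get_state(); print({k:s[k] for k in('clock','tool_pos','eef_rot','opening')})
for n in('top','side'):
    d=snapshot(n); cv2.imwrite(f'pics/{n}0.png',d['img'][:,:,::-1])
    print(n,d['vertical_fov'],d['cx'],d['cy'],d['extrinsics'],[k for k in d])
E
```

```text
pics
{'clock': 0.0, 'tool_pos': array([ 0.1561366 , -0.60454137,  0.24890917]), 'eef_rot': array([ 9.92013954e-01,  1.26124750e-01, -1.87423680e-04, -9.09996536e-04]), 'opening': 1.0006338573779534}
top 50.17307197850968 280.2747479036177 211.50830705419753 [[ 0.01487887  0.99753666 -0.06855089  0.39977791]
 [-0.9998765   0.0144967  -0.0060692   0.05377643]
 [-0.00506049  0.06863273  0.99762916  1.11612331]
 [ 0.          0.          0.          1.        ]] ['img', 'vertical_fov', 'cx', 'cy', 'extrinsics']
side 49.99279109075535 281.21606308217184 213.92440435348004 [[ 0.9948839  -0.05389244  0.08544952  0.57060209]
 [ 0.10029547  0.42544296 -0.89941042 -0.91540766]
 [ 0.01211753  0.90337915  0.42867152  0.56873404]
 [ 0.          0.          0.          1.        ]] ['img', 'vertical_fov', 'cx', 'cy', 'extrinsics']
```

View pics/top0.png

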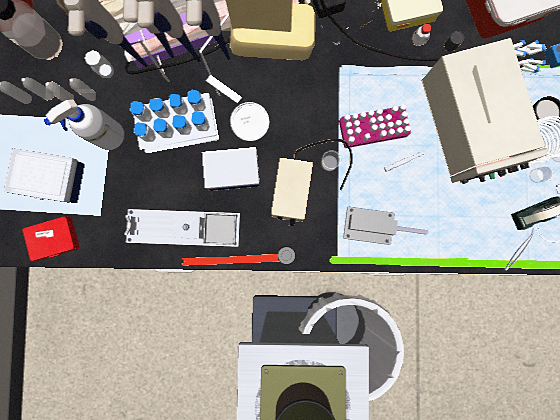

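View pics/side0.png

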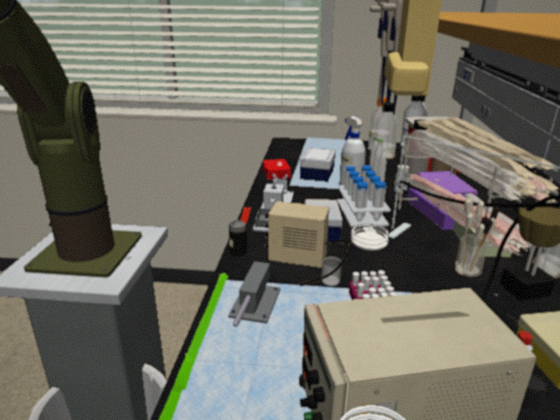

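The top view shows the sleeve at about (370,224), with the drift's nose near (428,232). The fixture spans columns 126–240 at row 228, with the fork on the left and the tray on the right. In the side view the sleeve is at (255,290) and the fixture at about (275,205). Next I'll zoom in on both.

```bash
python3 - <<'E'
import cv2,numpy as np
t=cv2.imread('pics/top0.png'); s=cv2.imread('pics/side0.png')
a=cv2.resize(t[200:250,115:248],None,fx=6,fy=6,interpolation=cv2.INTER_CUBIC)
b=cv2.resize(t[195:250,335:435],None,fx=5,fy=5,interpolation=cv2.INTER_CUBIC)
c=cv2.resize(s[170:235,250:300],(250,275),interpolation=cv2.INTER_CUBIC) 
o=np.zeros((585,800,3),np.uint8); o[:300,:798]=a; o[305:580,:500]=b; o[305:580,525:775]=c
cv2.imwrite('pics/z1.png',o)
E
```

```text
(no output)
```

View pics/z1.png

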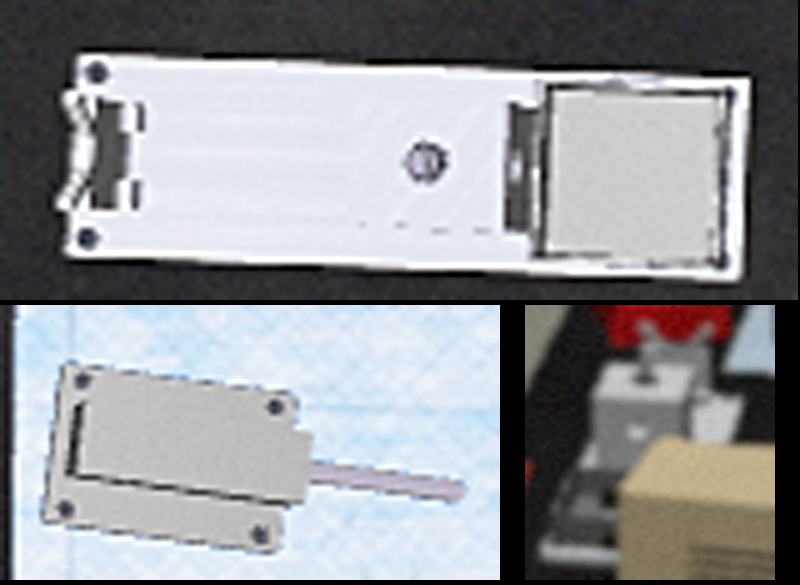

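The crop shows the plunger head at (425,162) and the baseplate corners at (78,55), (752,77), (742,280) and (65,257). The drift runs from (312,472) to (467,490), and the sleeve's mouth edge from (314,432) to (302,503). Next I'll convert these to world positions.

```bash
cat > h.py <<'E'
from plant import *
import numpy as np, cv2
from scipy.spatial.transform import Rotation as R
TOP=dict(f=210/np.tan(np.radians(50.17307197850968/2)),c=(280.2747479036177,211.50830705419753),
 E=np.array([[0.01487887,0.99753666,-0.06855089,0.39977791],[-0.9998765,0.0144967,-0.0060692,0.05377643],[-0.00506049,0.06863273,0.99762916,1.11612331],[0,0,0,1]]))
SIDE=dict(f=210/np.tan(np.radians(49.99279109075535/2)),c=(281.21606308217184,213.92440435348004),
 E=np.array([[0.9948839,-0.05389244,0.08544952,0.57060209],[0.10029547,0.42544296,-0.89941042,-0.91540766],[0.01211753,0.90337915,0.42867152,0.56873404],[0,0,0,1]]))
def w(C,p,z):
    d=C['E'][:3,:3]@np.array([(p[0]-C['c'][0])/C['f'],-(p[1]-C['c'][1])/C['f'],-1.]); o=C['E'][:3,3]
    return o+d*(z-o[2])/d[2]
def px(C,P):
    v=C['E'][:3,:3].T@(np.array(P)-C['E'][:3,3]); return np.array([C['c'][0]+C['f']*v[0]/-v[2],C['c'][1]+C['f']*v[1]/v[2]])
E
python3 - <<'E'
from h import *
np.set_printoptions(precision=4,suppress=True)
a=lambda u,v,z:w(TOP,(115+u/6,200+v/6),z)
b=lambda u,v,z:w(TOP,(335+u/5,195+(v-305)/5),z)
pl=[a(*p,.008) for p in((78,55),(752,77),(742,280),(65,257))]
print('plate',*pl); n=np.linalg.norm
print('len',n(pl[1]-pl[0]),n(pl[2]-pl[3]),'wid',n(pl[3]-pl[0]),n(pl[2]-pl[1]))
print('axis ang',[np.degrees(np.arctan2(*(q-p)[:2])) for p,q in((pl[1],pl[0]),(pl[2],pl[3]))])
print('plunger',a(425,162,.09)); print('fork tips',a(70,97,.074),a(63,205,.074))
ty=[a(*p,.032) for p in((548,88),(725,95),(720,265),(543,253))]; print('tray',*ty)
print('drift nose',b(467,490,.048),'mouth',b(312,472,.048), n(b(467,490,.048)-b(312,472,.048)))
m=[b(314,432,.067),b(302,503,.067)]; print('mouth top',*m,n(m[0]-m[1]),np.mean(m,0))
d=b(467,490,.048)-b(312,472,.048); print('drift ang',np.degrees(np.arctan2(-d[0],-d[1])))
f=[b(*p,.008) for p in((63,362),(300,396),(277,552),(43,522))];print('foot',*f,n(f[1]-f[0]),n(f[3]-f[0]),[np.degrees(np.arctan2(*(f[i]-f[j])[:2])) for i,j in((0,1),(3,2))])
print(px(SIDE,(.33,-.1,.09)))
E
```

```text
plate [0.4763 0.4384 0.008 ] [0.4712 0.1594 0.008 ] [0.3876 0.1617 0.008 ] [0.3929 0.4406 0.008 ]
len 0.2790751316613135 0.2788973986317758 wid 0.08340561685271815 0.08362350201882729
axis ang [np.float64(1.03884398392444), np.float64(1.083279560233096)]
plunger [0.4316 0.2757 0.09  ]
fork tips [0.4553 0.418  0.074 ] [0.4134 0.4191 0.074 ]
tray [0.464  0.2394 0.032 ] [0.4622 0.1678 0.032 ] [0.3937 0.1684 0.032 ] [0.3975 0.2397 0.032 ]
drift nose [ 0.4295 -0.2923  0.048 ] mouth [ 0.437  -0.2188  0.048 ] 0.0738844444010578
mouth top [ 0.455  -0.2149  0.067 ] [ 0.4218 -0.2092  0.067 ] 0.03373308072342931 [ 0.4384 -0.2121  0.067 ]
drift ang 5.801181066861483
foot [ 0.491 -0.106  0.008] [ 0.4759 -0.2232  0.008 ] [ 0.3987 -0.2116  0.008 ] [ 0.4118 -0.0965  0.008 ] 0.11814403945712901 0.07981575272393109 [np.float64(7.377615025086198), np.float64(6.457077787034557)]
[204.4885 248.0182]
```

Sizes and heights agree with the given dimensions. The fixture's axis is yawed about 1.05° and its entry is near (0.432, 0.306). The sleeve is yawed about 6.5–6.9°, and about 80 mm of the drift sticks out. I'll move now: turn the tool first, then go over the drift.

Emit:
send_rows:
  motion:
    - {"rz":-0.15,"jaw":8.8}
    - {"rz":-0.15,"jaw":8.8}
    - {"rz":-0.15,"jaw":8.8}
    - {"rz":-0.15,"jaw":8.8}
    - {"rz":-0.15,"jaw":8.8}

```text
schema error: expected keys x, y, z, rx, ry, rz, jaw
```

Emit:
send_rows:
  motion:
    - {"rz":-0.15,"jaw":8.8}
    - {"rz":-0.15,"jaw":8.8}
    - {"rz":-0.15,"jaw":8.8}
    - {"x":1,"y":0.6,"jaw":8.8}
    - {"x":2,"y":1.2,"jaw":8.8}

```text
schema error: expected keys x, y, z, rx, ry, rz, jaw
```

Emit:
send_rows:
  motion:
    - {"x":2.5,"y":1.5,"jaw":8.8}
    - {"x":2.5,"y":1.5,"jaw":8.8}
    - {"x":2.5,"y":1.5,"jaw":8.8}
    - {"x":2.5,"y":1.5,"jaw":8.8}
    - {"x":2.5,"y":1.5,"jaw":8.8}

```text
schema error: expected keys x, y, z, rx, ry, rz, jaw
```

Emit:
send_rows:
  motion:
    - {"x":2.5,"y":1.5,"jaw":8.8}
    - {"x":2.5,"y":1.5,"jaw":8.8}
    - {"x":2.5,"y":1.5,"jaw":8.8}
    - {"x":2.5,"y":1.5,"jaw":8.8}
    - {"x":2.5,"y":1.5,"jaw":8.8}

```text
schema error: expected keys x, y, z, rx, ry, rz, jaw
```

```bash
cat >> h.py <<'E'
def go(P,yaw):
    "rows needed: tool-frame shift (cm) and turn (rad) to pose P with tool x at yaw deg, tool z down"
    s=get_state(); r=R.from_quat(s['eef_rot']); c,n=np.cos(np.radians(yaw)),np.sin(np.radians(yaw))
    T=R.from_matrix(np.array([[c,n,0],[n,-c,0],[0,0,-1]]).T)
    print('t',round(s['clock'],2),'pos',s['tool_pos'].round(4),'F',s['contact_force'].round(1),'open',round(s['opening'],3),'ff',np.round(s['finger_force'],1))
    print('shift cm',(r.inv().apply(np.array(P)-s['tool_pos'])*100).round(2),'turn',(r.inv()*T).as_rotvec().round(3))
E
python3 -c "
from h import *
go((.4358,-.2347,.040),83.4)"
```

```text
t 0.1 pos [ 0.1561 -0.6046  0.249 ] F [-0.2  0.1  0.5] open 0.999 ff 0.0
shift cm [ 36.34 -28.79  20.94] turn [-2.000e-03 -1.000e-03 -1.203e+00]
```

Every row needs all the keys.

Emit:
send_rows:
  motion:
    - {"x":0,"y":0,"z":0,"rx":0,"ry":0,"rz":-0.15,"jaw":8.8}
    - {"x":0,"y":0,"z":0,"rx":0,"ry":0,"rz":-0.15,"jaw":8.8}
    - {"x":0,"y":0,"z":0,"rx":0,"ry":0,"rz":-0.15,"jaw":8.8}
    - {"x":0,"y":0,"z":0,"rx":0,"ry":0,"rz":-0.15,"jaw":8.8}
    - {"x":0,"y":0,"z":0,"rx":0,"ry":0,"rz":-0.15,"jaw":8.8}

```text
clock: 0.6
tool_pos: [0.1561, -0.6048, 0.2493]
eef_rot: [0.875, 0.483, 0.0, -0.0]
contact_force: [0.6, -0.2, -0.5]
opening: 0.997
finger_force: 0.0
```

Emit:
send_rows:
  motion:
    - {"x":0,"y":0,"z":0,"rx":0,"ry":0,"rz":-0.15,"jaw":8.8}
    - {"x":0,"y":0,"z":0,"rx":0,"ry":0,"rz":-0.15,"jaw":8.8}
    - {"x":0,"y":0,"z":0,"rx":0,"ry":0,"rz":-0.15,"jaw":8.8}
    - {"x":1,"y":0.6,"z":0,"rx":0,"ry":0,"rz":0,"jaw":8.8}
    - {"x":2,"y":1.2,"z":0,"rx":0,"ry":0,"rz":0,"jaw":8.8}

```text
clock: 1.1
tool_pos: [0.1767, -0.5776, 0.249]
eef_rot: [0.75, 0.661, -0.0, -0.0]
contact_force: [0.1, 0.4, 0.7]
opening: 1.0
finger_force: 0.0
```

Emit:
send_rows:
  motion:
    - {"x":2.5,"y":1.5,"z":0,"rx":0,"ry":0,"rz":0,"jaw":8.8}
    - {"x":2.5,"y":1.5,"z":0,"rx":0,"ry":0,"rz":0,"jaw":8.8}
    - {"x":2.5,"y":1.5,"z":0,"rx":0,"ry":0,"rz":0,"jaw":8.8}
    - {"x":2.5,"y":1.5,"z":0,"rx":0,"ry":0,"rz":0,"jaw":8.8}
    - {"x":2.5,"y":1.5,"z":0,"rx":0,"ry":0,"rz":0,"jaw":8.8}

```text
clock: 1.6
tool_pos: [0.2678, -0.4601, 0.2497]
eef_rot: [0.749, 0.663, 0.0, -0.0]
contact_force: [0.1, -0.1, -0.6]
opening: 0.996
finger_force: 0.0
```

Emit:
send_rows:
  motion:
    - {"x":2.5,"y":1.5,"z":0,"rx":0,"ry":0,"rz":0,"jaw":8.8}
    - {"x":2.5,"y":1.5,"z":0,"rx":0,"ry":0,"rz":0,"jaw":8.8}
    - {"x":2.5,"y":1.5,"z":0,"rx":0,"ry":0,"rz":0,"jaw":8.8}
    - {"x":2.5,"y":1.5,"z":0,"rx":0,"ry":0,"rz":0,"jaw":8.8}
    - {"x":2.5,"y":1.5,"z":0,"rx":0,"ry":0,"rz":0,"jaw":8.8}

```text
clock: 2.1
tool_pos: [0.3567, -0.3448, 0.2497]
eef_rot: [0.749, 0.663, 0.0, -0.0]
contact_force: [1.0, 0.1, 0.2]
opening: 0.998
finger_force: 0.0
```

```bash
python3 -c "
from h import *
go((.4358,-.2347,.040),83.4)"
```

```text
t 2.1 pos [ 0.3567 -0.3448  0.2497] F [1.  0.1 0.2] open 0.998 ff 0.0
shift cm [11.88  6.52 20.98] turn [-0.    -0.    -0.006]
```

Emit:
send_rows:
  motion:
    - {"x":2,"y":1.1,"z":0,"rx":0,"ry":0,"rz":0,"jaw":8.8}
    - {"x":2,"y":1.1,"z":0,"rx":0,"ry":0,"rz":0,"jaw":8.8}
    - {"x":2,"y":1.1,"z":0,"rx":0,"ry":0,"rz":0,"jaw":8.8}
    - {"x":2,"y":1.1,"z":0,"rx":0,"ry":0,"rz":0,"jaw":8.8}
    - {"x":2,"y":1.1,"z":0,"rx":0,"ry":0,"rz":0,"jaw":8.8}

```text
clock: 2.6
tool_pos: [0.4227, -0.2522, 0.2497]
eef_rot: [0.749, 0.663, 0.0, -0.0]
contact_force: [0.1, -0.2, -0.0]
opening: 0.998
finger_force: 0.0
```

Emit:
send_rows:
  motion:
    - {"x":1.88,"y":1.0,"z":2,"rx":0,"ry":0,"rz":0,"jaw":8.8}
    - {"x":0,"y":0,"z":3,"rx":0,"ry":0,"rz":0,"jaw":8.8}
    - {"x":0,"y":0,"z":3,"rx":0,"ry":0,"rz":0,"jaw":8.8}
    - {"x":0,"y":0,"z":3,"rx":0,"ry":0,"rz":0,"jaw":8.8}
    - {"x":0,"y":0,"z":2,"rx":0,"ry":0,"rz":0,"jaw":8.8}

```text
clock: 3.1
tool_pos: [0.4338, -0.2353, 0.1182]
eef_rot: [0.749, 0.663, -0.0, -0.001]
contact_force: [0.4, 0.1, 0.1]
opening: 1.0
finger_force: 0.0
```

```bash
python3 -c "
from h import *
go((.4358,-.2347,.040),83.4)
d=snapshot('side')['img'][200:340,180:320,::-1]
e=snapshot('top')['img'][170:300,330:470,::-1]
o=np.hstack([cv2.resize(d,(395,395),interpolation=2),cv2.resize(e,(395,367),interpolation=2)[:367].copy() if 0 else cv2.resize(e,(395,395),interpolation=2)])
cv2.imwrite('pics/a1.png',o)"
```

```text
t 3.1 pos [ 0.4338 -0.2353  0.1182] F [0.4 0.1 0.1] open 1.0 ff 0.0
shift cm [0.08 0.21 7.82] turn [-0.002 -0.001 -0.006]
```

View pics/a1.png

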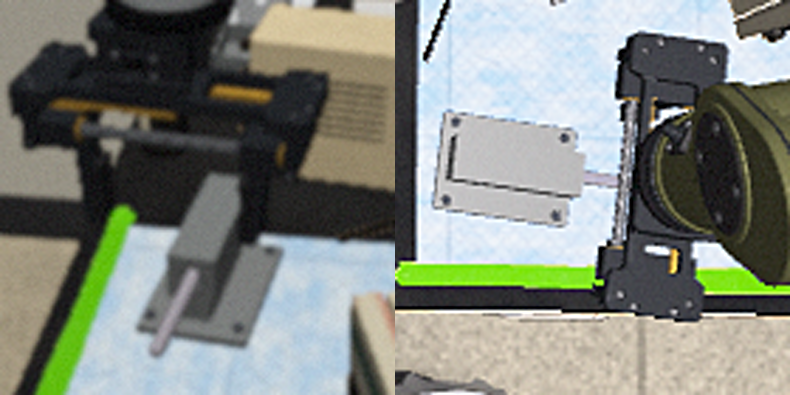

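The fingers straddle the drift: the rod is at (600,180) in the top crop, with the nose at (155,350) in the side crop, and nothing is in the way. I'll descend, and check the side-view reprojection as well.

Emit:
send_rows:
  motion:
    - {"x":0.08,"y":0.2,"z":1.8,"rx":0,"ry":0,"rz":0,"jaw":8.8}
    - {"x":0,"y":0,"z":2,"rx":0,"ry":0,"rz":0,"jaw":8.8}
    - {"x":0,"y":0,"z":2,"rx":0,"ry":0,"rz":0,"jaw":8.8}
    - {"x":0,"y":0,"z":1.5,"rx":0,"ry":0,"rz":0,"jaw":8.8}
    - {"x":0,"y":0,"z":0,"rx":0,"ry":0,"rz":0,"jaw":8.8}

```text
clock: 3.7
tool_pos: [0.4366, -0.2353, 0.0464]
eef_rot: [0.748, 0.664, -0.0, -0.001]
contact_force: [0.0, -0.3, 0.7]
opening: 0.999
finger_force: 0.0
```

```bash
python3 -c "
from h import *
go((.4358,-.2347,.040),83.4)
print(px(SIDE,(.4295,-.2923,.048)),px(SIDE,(.4379,-.2124,.048)), px(TOP,(.4295,-.2923,.048)))"
```

```text
t 3.7 pos [ 0.4366 -0.2353  0.0464] F [ 0.  -0.3  0.7] open 0.999 ff 0.0
shift cm [ 0.05 -0.09  0.64] turn [-0.001 -0.    -0.004]
[233.55639443 325.84545658] [245.9741722  299.23222836] [428.41310272 232.00053462]
```

Emit:
send_rows:
  motion:
    - {"x":0.05,"y":-0.09,"z":0.6,"rx":0,"ry":0,"rz":0,"jaw":6}
    - {"x":0,"y":0,"z":0,"rx":0,"ry":0,"rz":0,"jaw":3}
    - {"x":0,"y":0,"z":0,"rx":0,"ry":0,"rz":0,"jaw":1.6}
    - {"x":0,"y":0,"z":0,"rx":0,"ry":0,"rz":0,"jaw":1.2}
    - {"x":0,"y":0,"z":0,"rx":0,"ry":0,"rz":0,"jaw":0.8}
  grip_force: 45

```text
clock: 4.2
tool_pos: [0.4361, -0.2356, 0.0412]
eef_rot: [0.748, 0.664, 0.0, 0.0]
contact_force: [-0.4, -0.6, 0.4]
opening: 0.569
finger_force: 0.0
```

Emit:
send_rows:
  motion:
    - {"x":0,"y":0,"z":0,"rx":0,"ry":0,"rz":0,"jaw":0}
    - {"x":0,"y":0,"z":0,"rx":0,"ry":0,"rz":0,"jaw":0}
    - {"x":0,"y":0,"z":0,"rx":0,"ry":0,"rz":0,"jaw":0}
    - {"x":0,"y":0,"z":0,"rx":0,"ry":0,"rz":0,"jaw":0}
    - {"x":0,"y":0,"z":0,"rx":0,"ry":0,"rz":0,"jaw":0}

```text
clock: 4.7
tool_pos: [0.4359, -0.2354, 0.0407]
eef_rot: [0.748, 0.664, -0.0, -0.0]
contact_force: [-0.3, 1.0, -0.2]
opening: 0.116
finger_force: 0.5
```

Emit:
send_rows:
  motion:
    - {"x":0,"y":0,"z":0,"rx":0,"ry":0,"rz":0,"jaw":0}
    - {"x":0,"y":0,"z":0,"rx":0,"ry":0,"rz":0,"jaw":0}
    - {"x":0,"y":0,"z":0,"rx":0,"ry":0,"rz":0,"jaw":0}
    - {"x":0,"y":0,"z":0,"rx":0,"ry":0,"rz":0,"jaw":0}
    - {"x":0,"y":0,"z":-0.15,"rx":0,"ry":0,"rz":0,"jaw":0}

```text
clock: 5.2
tool_pos: [0.4358, -0.2353, 0.0421]
eef_rot: [0.748, 0.664, -0.0, -0.0]
contact_force: [0.1, -0.6, -0.4]
opening: 0.091
finger_force: 44.8
```

Emit:
send_rows:
  motion:
    - {"x":-0.5,"y":0,"z":0,"rx":0,"ry":0,"rz":0,"jaw":0}
    - {"x":-0.5,"y":0,"z":0,"rx":0,"ry":0,"rz":0,"jaw":0}
    - {"x":-0.5,"y":0,"z":0,"rx":0,"ry":0,"rz":0,"jaw":0}
    - {"x":-0.5,"y":0,"z":0,"rx":0,"ry":0,"rz":0,"jaw":0}
    - {"x":-0.5,"y":0,"z":0,"rx":0,"ry":0,"rz":0,"jaw":0}

```text
clock: 5.7
tool_pos: [0.4328, -0.2609, 0.0422]
eef_rot: [0.748, 0.664, -0.0, 0.0]
contact_force: [-1.0, 0.7, -1.4]
opening: 0.089
finger_force: 44.8
```

Emit:
send_rows:
  motion:
    - {"x":-1,"y":0,"z":0,"rx":0,"ry":0,"rz":0,"jaw":0}
    - {"x":-1,"y":0,"z":0,"rx":0,"ry":0,"rz":0,"jaw":0}
    - {"x":-1,"y":0,"z":0,"rx":0,"ry":0,"rz":0,"jaw":0}
    - {"x":-1,"y":0,"z":0,"rx":0,"ry":0,"rz":0,"jaw":0}
    - {"x":-1,"y":0,"z":0,"rx":0,"ry":0,"rz":0,"jaw":0}

```text
clock: 6.2
tool_pos: [0.4268, -0.311, 0.0422]
eef_rot: [0.748, 0.664, -0.0, 0.0]
contact_force: [-0.7, 0.2, -1.4]
opening: 0.092
finger_force: 44.8
```

Emit:
send_rows:
  motion:
    - {"x":-1,"y":0,"z":0,"rx":0,"ry":0,"rz":0,"jaw":0}
    - {"x":-1,"y":0,"z":0,"rx":0,"ry":0,"rz":0,"jaw":0}
    - {"x":-1,"y":0,"z":0,"rx":0,"ry":0,"rz":0,"jaw":0}
    - {"x":-1,"y":0,"z":0,"rx":0,"ry":0,"rz":0,"jaw":0}
    - {"x":-1,"y":0,"z":0,"rx":0,"ry":0,"rz":0,"jaw":0}

```text
clock: 6.7
tool_pos: [0.421, -0.3603, 0.0422]
eef_rot: [0.748, 0.664, -0.0, -0.0]
contact_force: [-0.2, 0.5, -1.6]
opening: 0.09
finger_force: 44.8
```

```bash
python3 -c "
from h import *
go((.4328,.343,.33),89)
d=snapshot('side')['img'][:,:,::-1]
e=snapshot('top')['img'][:,:,::-1]
cv2.imwrite('pics/t2.png',e); cv2.imwrite('pics/s2.png',d)
o=np.hstack([cv2.resize(d[200:340,160:300],(395,395),interpolation=2),cv2.resize(e[160:300,345:485],(395,395),interpolation=2)])
cv2.imwrite('pics/a2.png',o)"
```

```text
t 6.7 pos [ 0.421  -0.3603  0.0422] F [-0.2  0.5 -1.6] open 0.09 ff 44.8
shift cm [ 69.98  -7.12 -28.78] turn [-0.     0.    -0.101]
```

View pics/a2.png

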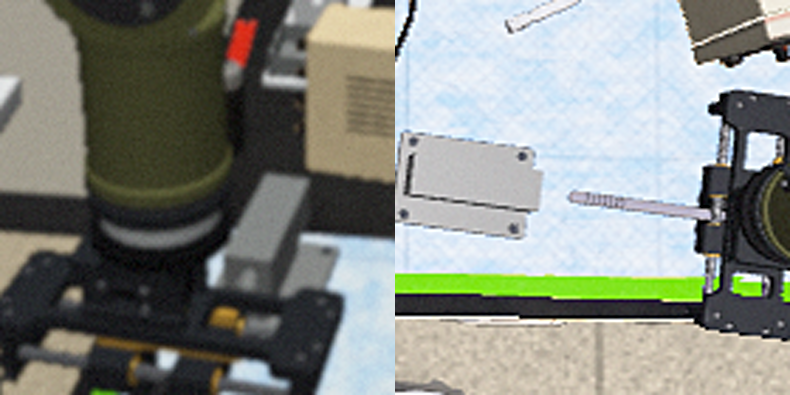

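The drift is clear of the sleeve, with its tail at (570,196) in the crop and the gap to the mouth at about (545,190). I'll lift it, and work out where the tail is relative to the grasp.

Emit:
send_rows:
  motion:
    - {"x":0,"y":0,"z":-1,"rx":0,"ry":0,"rz":0,"jaw":0}
    - {"x":0,"y":0,"z":-2.5,"rx":0,"ry":0,"rz":0,"jaw":0}
    - {"x":0,"y":0,"z":-3,"rx":0,"ry":0,"rz":0,"jaw":0}
    - {"x":0,"y":0,"z":-3,"rx":0,"ry":0,"rz":0,"jaw":0}
    - {"x":0,"y":0,"z":-3,"rx":0,"ry":0,"rz":0,"jaw":0}

```text
clock: 7.3
tool_pos: [0.4213, -0.3584, 0.1691]
eef_rot: [0.747, 0.665, 0.0, -0.0]
contact_force: [0.5, -0.5, -0.7]
opening: 0.095
finger_force: 44.8
```

Emit:
send_rows:
  motion:
    - {"x":0,"y":0,"z":-3,"rx":0,"ry":0,"rz":-0.02,"jaw":0}
    - {"x":0,"y":0,"z":-3,"rx":0,"ry":0,"rz":-0.02,"jaw":0}
    - {"x":0,"y":0,"z":-3,"rx":0,"ry":0,"rz":-0.02,"jaw":0}
    - {"x":0,"y":0,"z":-3,"rx":0,"ry":0,"rz":-0.02,"jaw":0}
    - {"x":0,"y":0,"z":-2,"rx":0,"ry":0,"rz":-0.02,"jaw":0}

```text
clock: 7.8
tool_pos: [0.4218, -0.3584, 0.3101]
eef_rot: [0.712, 0.702, 0.0, 0.001]
contact_force: [0.1, 0.1, -0.9]
opening: 0.092
finger_force: 44.8
```

```bash
python3 -c "
from h import *
go((.4328,.343,.30),89)
t=w(TOP,(407,229.5),.05); g=np.array([.421,-.3603,.05]); print(t,np.linalg.norm(t-g),np.degrees(np.arctan2(*(t-g)[:2])))
b=[w(TOP,p,0.0) for p in((272,217),(312,160),(306,220))];print('box',b)
d=snapshot('side')['img'][:,:,::-1]
e=snapshot('top')['img'][:,:,::-1]
cv2.imwrite('pics/t3.png',e); cv2.imwrite('pics/s3.png',d)
o=np.hstack([d[:400,100:400],e[:400,200:500]])
o=cv2.resize(o,(798,532),interpolation=2)
cv2.imwrite('pics/a3.png',o)"
```

```text
t 7.8 pos [ 0.4218 -0.3584  0.3101] F [ 0.1  0.1 -0.9] open 0.092 ff 44.8
shift cm [7.015e+01 5.000e-02 9.200e-01] turn [0.002 0.001 0.002]
[ 0.43462459 -0.24098737  0.05      ] 0.12008801827165333 6.514522531663925
box [array([0.46245413, 0.08098274, 0.        ]), array([ 0.6073619 , -0.01722143,  0.        ]), array([ 0.4562091 , -0.00380115,  0.        ])]
```

View pics/a3.png

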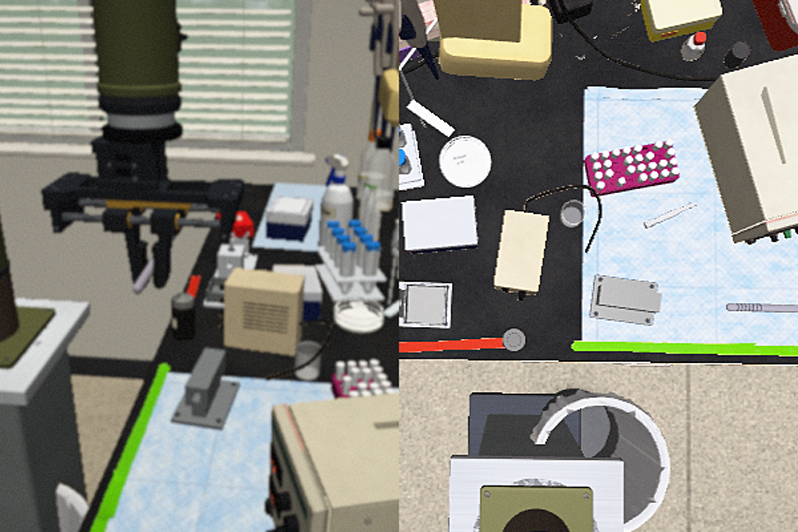

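The side crop shows the drift carried level at about (140,285) under the hand. In the top crop the tail is at (728,308), and the path over the box is clear at this height. Now the transfer to the fixture.

Emit:
send_rows:
  motion:
    - {"x":1,"y":0.2,"z":0,"rx":0,"ry":0,"rz":0,"jaw":0}
    - {"x":2,"y":0.2,"z":0,"rx":0,"ry":0,"rz":0,"jaw":0}
    - {"x":3,"y":0.2,"z":0,"rx":0,"ry":0,"rz":0,"jaw":0}
    - {"x":3,"y":0.2,"z":0,"rx":0,"ry":0,"rz":0,"jaw":0}
    - {"x":3,"y":0.2,"z":0,"rx":0,"ry":0,"rz":0,"jaw":0}

```text
clock: 8.4
tool_pos: [0.4322, -0.2371, 0.3056]
eef_rot: [0.713, 0.701, -0.0, -0.002]
contact_force: [0.3, 0.1, -0.9]
opening: 0.089
finger_force: 44.8
```

Emit:
send_rows:
  motion:
    - {"x":3,"y":0,"z":0,"rx":0,"ry":0,"rz":0,"jaw":0}
    - {"x":3,"y":0,"z":0,"rx":0,"ry":0,"rz":0,"jaw":0}
    - {"x":3,"y":0,"z":0,"rx":0,"ry":0,"rz":0,"jaw":0}
    - {"x":3,"y":0,"z":0,"rx":0,"ry":0,"rz":0,"jaw":0}
    - {"x":3,"y":0,"z":0,"rx":0,"ry":0,"rz":0,"jaw":0}

```text
clock: 8.9
tool_pos: [0.4344, -0.0876, 0.3058]
eef_rot: [0.713, 0.701, -0.001, -0.001]
contact_force: [1.4, -0.6, -1.3]
opening: 0.088
finger_force: 44.8
```

Emit:
send_rows:
  motion:
    - {"x":3,"y":0,"z":0,"rx":0,"ry":0,"rz":0,"jaw":0}
    - {"x":3,"y":0,"z":0,"rx":0,"ry":0,"rz":0,"jaw":0}
    - {"x":3,"y":0,"z":0,"rx":0,"ry":0,"rz":0,"jaw":0}
    - {"x":3,"y":0,"z":0,"rx":0,"ry":0,"rz":0,"jaw":0}
    - {"x":3,"y":0,"z":0,"rx":0,"ry":0,"rz":0,"jaw":0}

```text
clock: 9.4
tool_pos: [0.4368, 0.0618, 0.3058]
eef_rot: [0.713, 0.701, -0.002, -0.001]
contact_force: [0.2, 0.2, -0.8]
opening: 0.096
finger_force: 44.8
```

Emit:
send_rows:
  motion:
    - {"x":3,"y":0,"z":0,"rx":0,"ry":0,"rz":0,"jaw":0}
    - {"x":3,"y":0,"z":0,"rx":0,"ry":0,"rz":0,"jaw":0}
    - {"x":3,"y":0,"z":0,"rx":0,"ry":0,"rz":0,"jaw":0}
    - {"x":3,"y":0,"z":0,"rx":0,"ry":0,"rz":0,"jaw":0}
    - {"x":3,"y":0,"z":0,"rx":0,"ry":0,"rz":0,"jaw":0}

```text
clock: 9.9
tool_pos: [0.4395, 0.2113, 0.3056]
eef_rot: [0.713, 0.701, -0.002, -0.001]
contact_force: [-0.0, 0.1, -0.1]
opening: 0.091
finger_force: 44.8
```

```bash
python3 -c "
from h import *
go((.4333,.375,.052),88.95)"
```

```text
t 9.9 pos [0.4395 0.2113 0.3056] F [-0.   0.1 -0.1] open 0.091 ff 44.8
shift cm [16.4  -0.8  25.33] turn [-0.003  0.002  0.002]
```

Emit:
send_rows:
  motion:
    - {"x":3,"y":-0.2,"z":0,"rx":0,"ry":0,"rz":0,"jaw":0}
    - {"x":3,"y":-0.2,"z":0,"rx":0,"ry":0,"rz":0,"jaw":0}
    - {"x":3,"y":-0.2,"z":0,"rx":0,"ry":0,"rz":0,"jaw":0}
    - {"x":3,"y":-0.2,"z":0,"rx":0,"ry":0,"rz":0,"jaw":0}
    - {"x":3,"y":0,"z":0,"rx":0,"ry":0,"rz":0,"jaw":0}

```text
clock: 10.4
tool_pos: [0.4338, 0.3613, 0.3053]
eef_rot: [0.713, 0.701, -0.002, -0.0]
contact_force: [-0.3, -0.2, -1.2]
opening: 0.09
finger_force: 44.8
```

Emit:
send_rows:
  motion:
    - {"x":1.2,"y":0,"z":2,"rx":0,"ry":0,"rz":0,"jaw":0}
    - {"x":0,"y":0,"z":3,"rx":0,"ry":0,"rz":0,"jaw":0}
    - {"x":0,"y":0,"z":3.5,"rx":0,"ry":0,"rz":0,"jaw":0}
    - {"x":0,"y":0,"z":3.5,"rx":0,"ry":0,"rz":0,"jaw":0}
    - {"x":0,"y":0,"z":3,"rx":0,"ry":0,"rz":0,"jaw":0}

```text
clock: 10.9
tool_pos: [0.4337, 0.3713, 0.1539]
eef_rot: [0.713, 0.701, -0.003, -0.0]
contact_force: [0.0, 0.0, -1.3]
opening: 0.09
finger_force: 44.8
```

Emit:
send_rows:
  motion:
    - {"x":0,"y":0,"z":1,"rx":0,"ry":0,"rz":0,"jaw":0}
    - {"x":0,"y":0,"z":0,"rx":0,"ry":0,"rz":0,"jaw":0}
    - {"x":0,"y":0,"z":0,"rx":0,"ry":0,"rz":0,"jaw":0}
    - {"x":0,"y":0,"z":0,"rx":0,"ry":0,"rz":0,"jaw":0}
    - {"x":0,"y":0,"z":0,"rx":0,"ry":0,"rz":0,"jaw":0}

```text
clock: 11.4
tool_pos: [0.4369, 0.3729, 0.1485]
eef_rot: [0.714, 0.701, 0.001, 0.0]
contact_force: [0.4, -0.3, -1.1]
opening: 0.087
finger_force: 44.8
```

```bash
python3 -c "
from h import *
go((.4333,.375,.052),88.95)
d=snapshot('side')['img'][:,:,::-1]
e=snapshot('top')['img'][:,:,::-1]
cv2.imwrite('pics/t4.png',e); cv2.imwrite('pics/s4.png',d)
o=np.hstack([cv2.resize(d[100:240,210:350],(395,395),interpolation=2),cv2.resize(e[160:300,90:230],(395,395),interpolation=2)])
cv2.imwrite('pics/a4.png',o)"
```

```text
t 11.4 pos [0.4369 0.3729 0.1485] F [ 0.4 -0.3 -1.1] open 0.087 ff 44.8
shift cm [ 0.18 -0.38  9.65] turn [ 0.002 -0.002  0.   ]
```

View pics/a4.png

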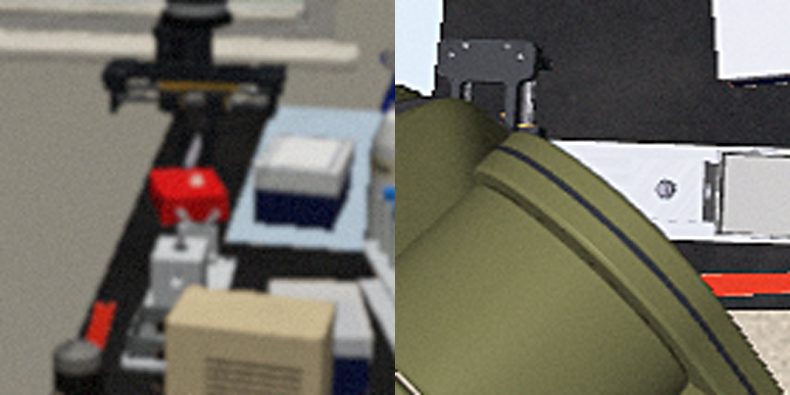

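```bash
python3 -c "
from h import *
print('nose',px(SIDE,(.4359,.3139,.1565)),'tail',px(SIDE,(.439,.494,.1565)),'plunger',px(SIDE,(.4316,.2757,.09)), 'fork tips',px(SIDE,(.4553,.4185,.074)),px(SIDE,(.4134,.4185,.074)))
print('block far face corners',[px(SIDE,(.4315+s*.025,.246,.082)).round(1) for s in(-1,1)],[px(SIDE,(.4315+s*.025,.306,.082)).round(1) for s in(-1,1)])
d=cv2.imread('pics/s4.png')
cv2.imwrite('pics/a5.png',cv2.resize(d[135:215,250:310],(600,800))[:600] if 0 else cv2.resize(d[135:210,245:320],(600,600),interpolation=2))"
```

```text
nose [275.74567442 158.97196799] tail [282.89730041 141.41890348] plunger [272.60568196 185.34078431] fork tips [285.35944431 173.7561136 ] [272.17508636 173.14339268]
block far face corners [array([262.5, 191.4]), array([280.2, 192.3])] [array([265.3, 183.7]), array([282.3, 184.5])]
```

View pics/a5.png

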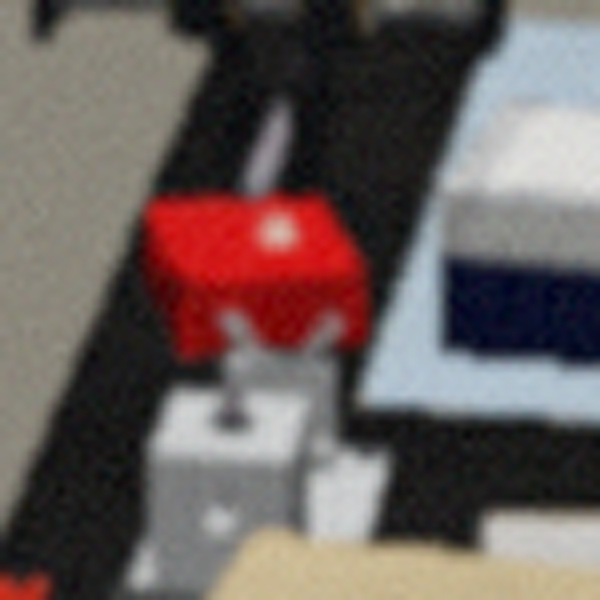

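In the crop the nose is at (258,190), which is full-frame (277.2,158.8). The plunger is at (235,400) and the fork tips at (235,320) and (332,322). Everything carries the same offset of about +1.5 px, so the drift and fixture agree with each other and the rod is level. Next I'll correct x and lower.

Emit:
send_rows:
  motion:
    - {"x":0.2,"y":-0.38,"z":0,"rx":0,"ry":0,"rz":0,"jaw":0}
    - {"x":0,"y":0,"z":1.5,"rx":0,"ry":0,"rz":0,"jaw":0}
    - {"x":0,"y":0,"z":1.5,"rx":0,"ry":0,"rz":0,"jaw":0}
    - {"x":0,"y":0,"z":1.5,"rx":0,"ry":0,"rz":0,"jaw":0}
    - {"x":0,"y":0,"z":0,"rx":0,"ry":0,"rz":0,"jaw":0}

```text
clock: 12.0
tool_pos: [0.4316, 0.3736, 0.1008]
eef_rot: [0.713, 0.701, -0.002, 0.0]
contact_force: [-0.1, -0.0, -1.3]
opening: 0.093
finger_force: 44.9
```

```bash
python3 -c "
from h import *
go((.4333,.375,.052),88.95)"
```

```text
t 12.0 pos [0.4316 0.3736 0.1008] F [-0.1 -0.  -1.3] open 0.093 ff 44.9
shift cm [0.16 0.18 4.87] turn [-0.002  0.003  0.001]
```

Emit:
send_rows:
  motion:
    - {"x":0.15,"y":0.1,"z":1,"rx":0,"ry":0,"rz":0,"jaw":0}
    - {"x":0,"y":0,"z":1,"rx":0,"ry":0,"rz":0,"jaw":0}
    - {"x":0,"y":0,"z":1,"rx":0,"ry":0,"rz":0,"jaw":0}
    - {"x":0,"y":0,"z":0.5,"rx":0,"ry":0,"rz":0,"jaw":0}
    - {"x":0,"y":0,"z":0,"rx":0,"ry":0,"rz":0,"jaw":0}

```text
clock: 12.5
tool_pos: [0.4333, 0.3754, 0.0663]
eef_rot: [0.713, 0.701, -0.001, 0.0]
contact_force: [-0.6, -0.1, -0.9]
opening: 0.093
finger_force: 44.9
```

Emit:
send_rows:
  motion:
    - {"x":0,"y":0,"z":0.4,"rx":0,"ry":0,"rz":0,"jaw":0}
    - {"x":0,"y":0,"z":0.3,"rx":0,"ry":0,"rz":0,"jaw":0}
    - {"x":0,"y":0,"z":0.3,"rx":0,"ry":0,"rz":0,"jaw":0}
    - {"x":0,"y":0,"z":0.2,"rx":0,"ry":0,"rz":0,"jaw":0}
    - {"x":0,"y":0,"z":0,"rx":0,"ry":0,"rz":0,"jaw":0}

```text
clock: 13.0
tool_pos: [0.4336, 0.3757, 0.055]
eef_rot: [0.713, 0.701, -0.0, 0.0]
contact_force: [-0.7, -0.5, -1.6]
opening: 0.09
finger_force: 44.8
```

```bash
python3 -c "
from h import *
go((.4333,.375,.052),88.95)"
```

```text
t 13.0 pos [0.4336 0.3757 0.055 ] F [-0.7 -0.5 -1.6] open 0.09 ff 44.8
shift cm [-0.08 -0.02  0.3 ] turn [-0.  0.  0.]
```

Emit:
send_rows:
  motion:
    - {"x":0,"y":0,"z":0.3,"rx":0,"ry":0,"rz":0,"jaw":0}
    - {"x":-0.2,"y":0,"z":0,"rx":0,"ry":0,"rz":0,"jaw":0}
    - {"x":-0.3,"y":0,"z":0,"rx":0,"ry":0,"rz":0,"jaw":0}
    - {"x":-0.3,"y":0,"z":0,"rx":0,"ry":0,"rz":0,"jaw":0}
    - {"x":-0.2,"y":0,"z":0,"rx":0,"ry":0,"rz":0,"jaw":0}

```text
clock: 13.5
tool_pos: [0.4335, 0.3653, 0.0522]
eef_rot: [0.714, 0.701, -0.0, 0.0]
contact_force: [0.0, -0.1, -1.7]
opening: 0.091
finger_force: 44.8
```

Emit:
send_rows:
  motion:
    - {"x":-0.2,"y":0,"z":0,"rx":0,"ry":0,"rz":0,"jaw":0}
    - {"x":-0.2,"y":0,"z":0,"rx":0,"ry":0,"rz":0,"jaw":0}
    - {"x":-0.1,"y":0,"z":0,"rx":0,"ry":0,"rz":0,"jaw":0}
    - {"x":0,"y":0,"z":0,"rx":0,"ry":0,"rz":0,"jaw":0}
    - {"x":0,"y":0,"z":0,"rx":0,"ry":0,"rz":0,"jaw":0}

```text
clock: 14.0
tool_pos: [0.4334, 0.361, 0.0522]
eef_rot: [0.713, 0.701, 0.0, -0.0]
contact_force: [0.2, -0.7, -1.5]
opening: 0.094
finger_force: 44.8
```

```bash
python3 -c "
from h import *
go((.4333,.359,.051),88.95)
e=snapshot('top')['img'][:,:,::-1]; cv2.imwrite('pics/t5.png',e)
d=snapshot('side')['img'][:,:,::-1]; cv2.imwrite('pics/s5.png',d)
o=np.hstack([cv2.resize(d[150:220,245:315],(390,390),interpolation=2),cv2.resize(e[185:265,110:190],(390,390),interpolation=2)])
cv2.imwrite('pics/a6.png',o)"
```

```text
t 14.0 pos [0.4334 0.361  0.0522] F [ 0.2 -0.7 -1.5] open 0.094 ff 44.8
shift cm [-0.2  -0.01  0.12] turn [ 0. -0.  0.]
```

View pics/a6.png

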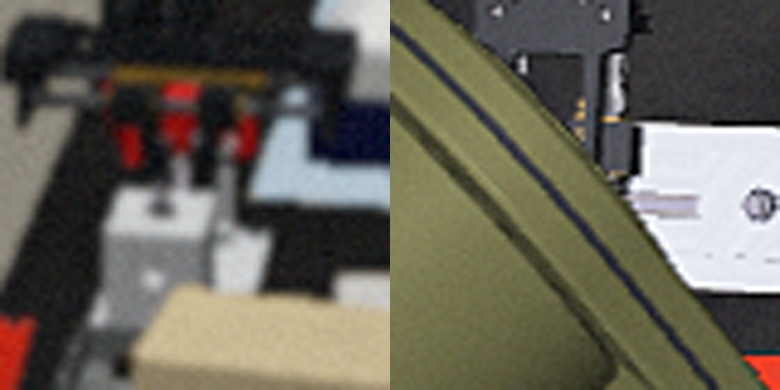

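```bash
python3 -c "
from h import *
print(w(TOP,(173.2,227.3),.082),w(TOP,(173.2,227.3),.06), px(TOP,(.432,.306,.082)), px(TOP,(.4316,.2757,.09)))
print('nose now, if 58/59/60:',px(TOP,(.4322,.302,.06)))
"
```

```text
[0.43071557 0.3066327  0.082     ] [0.43137374 0.31201198 0.06      ] [173.49106372 226.74759947] [185.84923462 226.99542902]
nose now, if 58/59/60: [177.45182234 227.01196184]
```

The rod's visible end is at (698,206) in the crop, about column 173.2, which matches the block's top edge. The nose is therefore under the block, inside the bore, and no contact force shows. I'll advance 2 mm, lower onto the rest and release.

Emit:
send_rows:
  motion:
    - {"x":-0.2,"y":0,"z":0,"rx":0,"ry":0,"rz":0,"jaw":0}
    - {"x":0,"y":0,"z":0.1,"rx":0,"ry":0,"rz":0,"jaw":0}
    - {"x":0,"y":0,"z":0.1,"rx":0,"ry":0,"rz":0,"jaw":0}
    - {"x":0,"y":0,"z":0,"rx":0,"ry":0,"rz":0,"jaw":0}
    - {"x":0,"y":0,"z":0,"rx":0,"ry":0,"rz":0,"jaw":0}

```text
clock: 14.6
tool_pos: [0.4335, 0.3586, 0.0506]
eef_rot: [0.713, 0.701, -0.0, 0.0]
contact_force: [-0.6, -1.3, 5.1]
opening: 0.093
finger_force: 44.1
```

It rests on the fixture (about 6 N up). Releasing fully.

Emit:
send_rows:
  motion:
    - {"x":0,"y":0,"z":0,"rx":0,"ry":0,"rz":0,"jaw":1.2}
    - {"x":0,"y":0,"z":0,"rx":0,"ry":0,"rz":0,"jaw":2}
    - {"x":0,"y":0,"z":0,"rx":0,"ry":0,"rz":0,"jaw":4}
    - {"x":0,"y":0,"z":0,"rx":0,"ry":0,"rz":0,"jaw":6}
    - {"x":0,"y":0,"z":0,"rx":0,"ry":0,"rz":0,"jaw":6}

```text
clock: 15.1
tool_pos: [0.4333, 0.3589, 0.05]
eef_rot: [0.713, 0.701, -0.0, -0.0]
contact_force: [0.7, -0.5, 0.9]
opening: 0.478
finger_force: 0.0
```

Emit:
send_rows:
  motion:
    - {"x":0,"y":0,"z":0,"rx":0,"ry":0,"rz":0,"jaw":6}
    - {"x":0,"y":0,"z":0,"rx":0,"ry":0,"rz":0,"jaw":6}
    - {"x":0,"y":0,"z":0,"rx":0,"ry":0,"rz":0,"jaw":6}
    - {"x":0,"y":0,"z":0,"rx":0,"ry":0,"rz":0,"jaw":6}
    - {"x":0,"y":0,"z":0,"rx":0,"ry":0,"rz":0,"jaw":6}

```text
clock: 15.6
tool_pos: [0.4333, 0.3589, 0.0502]
eef_rot: [0.713, 0.701, -0.0, 0.0]
contact_force: [0.5, 0.4, -0.2]
opening: 0.682
finger_force: 0.0
```

Emit:
send_rows:
  motion:
    - {"x":0.6,"y":0,"z":0,"rx":0,"ry":0,"rz":0,"jaw":6}
    - {"x":1,"y":0,"z":0,"rx":0,"ry":0,"rz":0,"jaw":6}
    - {"x":1,"y":0,"z":0,"rx":0,"ry":0,"rz":0,"jaw":6}
    - {"x":1,"y":0,"z":0,"rx":0,"ry":0,"rz":0,"jaw":6}
    - {"x":0,"y":0,"z":0,"rx":0,"ry":0,"rz":0,"jaw":6}

```text
clock: 16.1
tool_pos: [0.4335, 0.3978, 0.0504]
eef_rot: [0.713, 0.701, 0.001, -0.001]
contact_force: [0.7, -0.4, 0.1]
opening: 0.683
finger_force: 0.0
```

```bash
python3 -c "
from h import *
go((.4338,.395,.050),88.95)
e=snapshot('top')['img'][:,:,::-1]; cv2.imwrite('pics/t6.png',e)
d=snapshot('side')['img'][:,:,::-1]; cv2.imwrite('pics/s6.png',d)
o=np.hstack([cv2.resize(d[150:220,245:315],(390,390),interpolation=2),cv2.resize(e[185:265,110:190],(390,390),interpolation=2)])
cv2.imwrite('pics/a7.png',o)"
```

```text
t 16.1 pos [0.4335 0.3978 0.0504] F [ 0.7 -0.4  0.1] open 0.683 ff 0.0
shift cm [-0.28  0.04  0.04] turn [ 0.    -0.003  0.002]
```

View pics/a7.png

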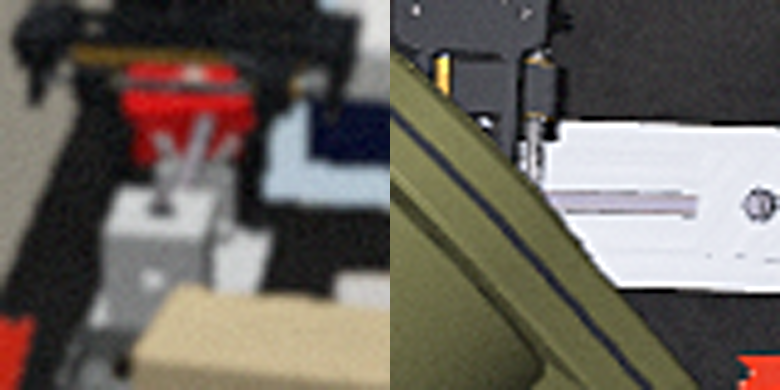

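After release the drift lies with its nose under the block edge at (697,204) in the top crop, and between the fork prongs at (200,140) in the side crop. Now I'll regrasp about 37 mm farther back.

Emit:
send_rows:
  motion:
    - {"x":-0.25,"y":0,"z":0,"rx":0,"ry":0,"rz":0,"jaw":3}
    - {"x":0,"y":0,"z":0,"rx":0,"ry":0,"rz":0,"jaw":1.6}
    - {"x":0,"y":0,"z":0,"rx":0,"ry":0,"rz":0,"jaw":1.2}
    - {"x":0,"y":0,"z":0,"rx":0,"ry":0,"rz":0,"jaw":0.5}
    - {"x":0,"y":0,"z":0,"rx":0,"ry":0,"rz":0,"jaw":0}
  grip_force: 50

```text
clock: 16.7
tool_pos: [0.434, 0.3923, 0.0502]
eef_rot: [0.713, 0.701, 0.0, 0.0]
contact_force: [0.5, 0.5, -0.8]
opening: 0.253
finger_force: 0.0
```

Emit:
send_rows:
  motion:
    - {"x":0,"y":0,"z":0,"rx":0,"ry":0,"rz":0,"jaw":0}
    - {"x":0,"y":0,"z":0,"rx":0,"ry":0,"rz":0,"jaw":0}
    - {"x":0,"y":0,"z":0,"rx":0,"ry":0,"rz":0,"jaw":0}
    - {"x":0,"y":0,"z":0,"rx":0,"ry":0,"rz":0,"jaw":0}
    - {"x":0,"y":0,"z":0,"rx":0,"ry":0,"rz":0,"jaw":0}

```text
clock: 17.2
tool_pos: [0.434, 0.3924, 0.0503]
eef_rot: [0.713, 0.701, 0.0, 0.0]
contact_force: [0.1, 0.2, 1.1]
opening: 0.089
finger_force: 48.9
```

Emit:
send_rows:
  motion:
    - {"x":-0.3,"y":0,"z":0,"rx":0,"ry":0,"rz":0,"jaw":0}
    - {"x":-0.3,"y":0,"z":0,"rx":0,"ry":0,"rz":0,"jaw":0}
    - {"x":-0.3,"y":0,"z":0,"rx":0,"ry":0,"rz":0,"jaw":0}
    - {"x":-0.3,"y":0,"z":0,"rx":0,"ry":0,"rz":0,"jaw":0}
    - {"x":-0.3,"y":0,"z":0,"rx":0,"ry":0,"rz":0,"jaw":0}

```text
clock: 17.7
tool_pos: [0.4337, 0.3827, 0.0511]
eef_rot: [0.713, 0.701, 0.004, -0.003]
contact_force: [0.2, 12.4, -1.6]
opening: 0.089
finger_force: 49.2
```

Emit:
send_rows:
  motion:
    - {"x":-0.3,"y":0,"z":0,"rx":0,"ry":0,"rz":0,"jaw":0}
    - {"x":-0.3,"y":0,"z":0,"rx":0,"ry":0,"rz":0,"jaw":0}
    - {"x":-0.3,"y":0,"z":0,"rx":0,"ry":0,"rz":0,"jaw":0}
    - {"x":-0.3,"y":0,"z":0,"rx":0,"ry":0,"rz":0,"jaw":0}
    - {"x":-0.3,"y":0,"z":0,"rx":0,"ry":0,"rz":0,"jaw":0}

```text
clock: 18.2
tool_pos: [0.4334, 0.3702, 0.0515]
eef_rot: [0.712, 0.702, 0.006, -0.005]
contact_force: [0.2, 12.1, 0.7]
opening: 0.09
finger_force: 49.2
```

Emit:
send_rows:
  motion:
    - {"x":-0.3,"y":0,"z":0,"rx":0,"ry":0,"rz":0,"jaw":0}
    - {"x":-0.3,"y":0,"z":0,"rx":0,"ry":0,"rz":0,"jaw":0}
    - {"x":-0.3,"y":0,"z":0,"rx":0,"ry":0,"rz":0,"jaw":0}
    - {"x":-0.3,"y":0,"z":0,"rx":0,"ry":0,"rz":0,"jaw":0}
    - {"x":-0.3,"y":0,"z":0,"rx":0,"ry":0,"rz":0,"jaw":0}

```text
clock: 18.7
tool_pos: [0.4333, 0.3534, 0.0511]
eef_rot: [0.712, 0.702, 0.005, -0.003]
contact_force: [-0.3, 10.2, -0.7]
opening: 0.087
finger_force: 49.3
```

Emit:
send_rows:
  motion:
    - {"x":-0.2,"y":0,"z":0,"rx":0,"ry":0,"rz":0,"jaw":0}
    - {"x":0,"y":0,"z":0,"rx":0,"ry":0,"rz":0,"jaw":0}
    - {"x":0,"y":0,"z":0,"rx":0,"ry":0,"rz":0,"jaw":0}
    - {"x":0,"y":0,"z":0,"rx":0,"ry":0,"rz":0,"jaw":0}
    - {"x":0,"y":0,"z":0,"rx":0,"ry":0,"rz":0,"jaw":0}

```text
clock: 19.2
tool_pos: [0.4332, 0.35, 0.0508]
eef_rot: [0.713, 0.701, 0.004, -0.003]
contact_force: [0.3, 8.2, -0.2]
opening: 0.09
finger_force: 49.2
```

Emit:
send_rows:
  motion:
    - {"x":-0.3,"y":0,"z":0,"rx":0,"ry":0,"rz":0,"jaw":0}
    - {"x":-0.3,"y":0,"z":0,"rx":0,"ry":0,"rz":0,"jaw":0}
    - {"x":-0.3,"y":0,"z":0,"rx":0,"ry":0,"rz":0,"jaw":0}
    - {"x":0,"y":0,"z":0,"rx":0,"ry":0,"rz":0,"jaw":0}
    - {"x":0,"y":0,"z":0,"rx":0,"ry":0,"rz":0,"jaw":0}

```text
clock: 19.7
tool_pos: [0.433, 0.3399, 0.0506]
eef_rot: [0.713, 0.701, 0.003, -0.002]
contact_force: [0.5, 6.2, -1.2]
opening: 0.087
finger_force: 49.3
```

```bash
python3 -c "
from h import *
go((.4327,.338,.050),88.95)
e=snapshot('top')['img'][:,:,::-1]; cv2.imwrite('pics/t7.png',e)
cv2.imwrite('pics/a8.png',cv2.resize(e[195:260,150:250],(800,520),interpolation=2))"
```

```text
t 19.7 pos [0.433  0.3399 0.0506] F [ 0.5  6.2 -1.2] open 0.087 ff 49.3
shift cm [-0.19 -0.02  0.06] turn [ 0.001 -0.007  0.002]
```

View pics/a8.png

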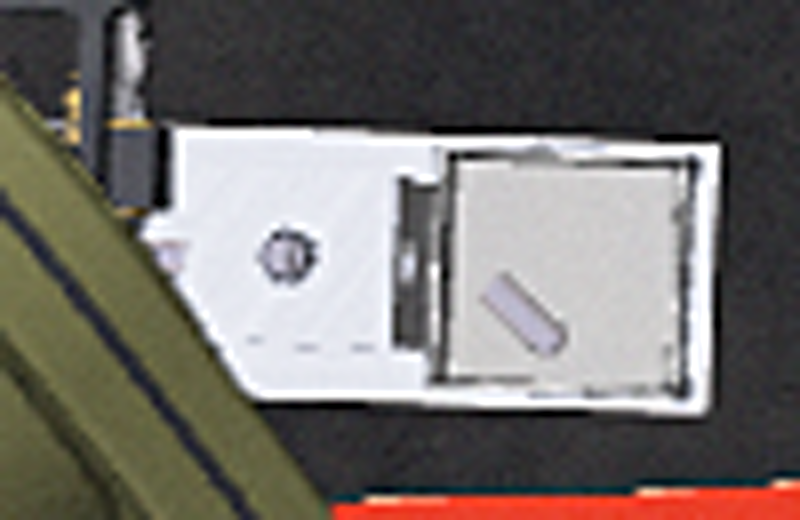

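The dowel lies in the tray at (525,315) in the crop, and the drift's nose is just at the bore exit near (408,258). I'll nudge 2 mm more, let go and rise.

Emit:
send_rows:
  motion:
    - {"x":-0.2,"y":0,"z":0,"rx":0,"ry":0,"rz":0,"jaw":0}
    - {"x":0,"y":0,"z":0,"rx":0,"ry":0,"rz":0,"jaw":0}
    - {"x":0.2,"y":0,"z":0,"rx":0,"ry":0,"rz":0,"jaw":0}
    - {"x":0,"y":0,"z":0,"rx":0,"ry":0,"rz":0,"jaw":1.2}
    - {"x":0,"y":0,"z":0,"rx":0,"ry":0,"rz":0,"jaw":3}

```text
clock: 20.25
tool_pos: [0.4327, 0.3346, 0.0499]
eef_rot: [0.714, 0.7, -0.001, 0.001]
contact_force: [-0.5, -0.4, -0.0]
opening: 0.202
finger_force: 0.0
```

Emit:
send_rows:
  motion:
    - {"x":0,"y":0,"z":0,"rx":0,"ry":0,"rz":0,"jaw":6}
    - {"x":0,"y":0,"z":0,"rx":0,"ry":0,"rz":0,"jaw":6}
    - {"x":0,"y":0,"z":0,"rx":0,"ry":0,"rz":0,"jaw":6}
    - {"x":0,"y":0,"z":0,"rx":0,"ry":0,"rz":0,"jaw":6}
    - {"x":0,"y":0,"z":0,"rx":0,"ry":0,"rz":0,"jaw":6}

```text
clock: 20.75
tool_pos: [0.4329, 0.3363, 0.0502]
eef_rot: [0.713, 0.701, -0.0, 0.0]
contact_force: [0.3, 0.6, 0.0]
opening: 0.656
finger_force: 0.0
```

Emit:
send_rows:
  motion:
    - {"x":0,"y":0,"z":-0.5,"rx":0,"ry":0,"rz":0,"jaw":6}
    - {"x":0,"y":0,"z":-1,"rx":0,"ry":0,"rz":0,"jaw":6}
    - {"x":0,"y":0,"z":-2,"rx":0,"ry":0,"rz":0,"jaw":6}
    - {"x":0,"y":0,"z":-3,"rx":0,"ry":0,"rz":0,"jaw":6}
    - {"x":0,"y":0,"z":-3,"rx":0,"ry":0,"rz":0,"jaw":6}

```text
clock: 21.25
tool_pos: [0.4327, 0.3362, 0.1468]
eef_rot: [0.713, 0.701, -0.0, -0.0]
contact_force: [0.9, 0.9, -0.1]
opening: 0.681
finger_force: 0.0
```

Emit:
send_rows:
  motion:
    - {"x":0,"y":0,"z":-3,"rx":0,"ry":0,"rz":0,"jaw":6}
    - {"x":0,"y":0,"z":-3,"rx":0,"ry":0,"rz":0,"jaw":6}
    - {"x":-3,"y":0,"z":-3,"rx":0,"ry":0,"rz":0,"jaw":6}
    - {"x":-3,"y":0,"z":0,"rx":0,"ry":0,"rz":0,"jaw":6}
    - {"x":-3,"y":0,"z":0,"rx":0,"ry":0,"rz":0,"jaw":6}

```text
clock: 21.75
tool_pos: [0.4315, 0.2457, 0.2371]
eef_rot: [0.713, 0.701, 0.001, 0.001]
contact_force: [0.2, 0.4, -0.5]
opening: 0.682
finger_force: 0.0
```

Emit:
send_rows:
  motion:
    - {"x":-3,"y":0,"z":0,"rx":0,"ry":0,"rz":0,"jaw":6}
    - {"x":-3,"y":0,"z":0,"rx":0,"ry":0,"rz":0,"jaw":6}
    - {"x":-3,"y":0,"z":0,"rx":0,"ry":0,"rz":0,"jaw":6}
    - {"x":-3,"y":0,"z":0,"rx":0,"ry":0,"rz":0,"jaw":6}
    - {"x":-3,"y":0,"z":0,"rx":0,"ry":0,"rz":0,"jaw":6}

```text
clock: 22.25
tool_pos: [0.4284, 0.0952, 0.236]
eef_rot: [0.713, 0.701, 0.0, 0.0]
contact_force: [-0.2, -1.2, -0.9]
opening: 0.679
finger_force: 0.0
```

Emit:
send_rows:
  motion:
    - {"x":-3,"y":0,"z":0,"rx":0,"ry":0,"rz":0,"jaw":6}
    - {"x":-3,"y":0,"z":0,"rx":0,"ry":0,"rz":0,"jaw":6}
    - {"x":-3,"y":0,"z":0,"rx":0,"ry":0,"rz":0,"jaw":6}
    - {"x":0,"y":0,"z":0,"rx":0,"ry":0,"rz":0,"jaw":6}
    - {"x":0,"y":0,"z":0,"rx":0,"ry":0,"rz":0,"jaw":6}

```text
clock: 22.75
tool_pos: [0.427, 0.0061, 0.2358]
eef_rot: [0.714, 0.7, 0.0, 0.0]
contact_force: [0.1, 0.7, -0.2]
opening: 0.687
finger_force: 0.0
```

```bash
python3 -c "
from h import *
e=snapshot('top')['img'][:,:,::-1]; cv2.imwrite('pics/t8.png',e)
cv2.imwrite('pics/a9.png',cv2.resize(e[195:260,115:255],(798,370),interpolation=2))"
```

```text
(no output)
```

View pics/a9.png

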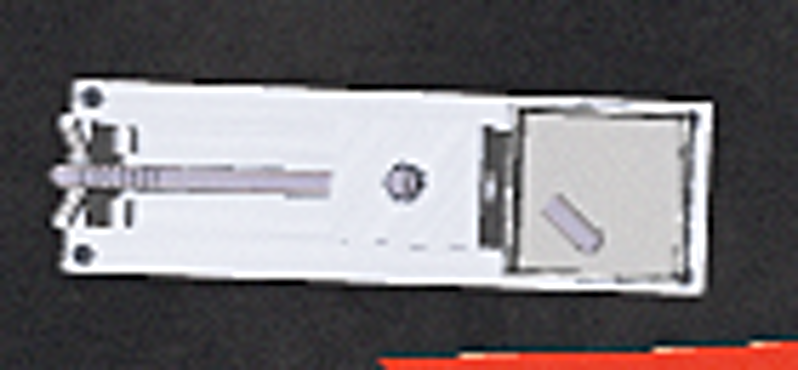

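The drift lies in the bore with its tail on the fork at (60,177), the dowel is in the tray at (573,222), and the arm is clear. Handing in.

```bash
python3 -c "
from plant import *
print(finish_job())"
```

```text
the job is handed in; nothing more can be done
None
```

The job is handed in: the dowel is in the catch tray, the drift is left lying in the bore with its tail on the fork rest, the arm is clear, and it finished at about 23 s; the jar, beaker and pin vice were not touched by any planned move, but I did not check them in a final picture.

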